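Right the fallen boot and pair it

ROBOT

A 7-joint arm with a two-finger parallel gripper is mounted at the origin on the work surface. World frame = base frame: x ahead of the robot, y to its left, z up, the work surface at z = 0. Lengths are in mm, angles in rad, forces in N, time in s.
With the tool pointing down it reaches from about 425 to 875 mm from the base axis. Payload 8.4 kg.
Tool frame: the origin (TCP) lies at the very end of the fingers, on their centre line; the grasp point (between the pads) lies 19 mm behind it; z points along the fingers, y is the line along which they close (so a half turn about z gives the same grasp; the last joint's range is limited). The gripper opens to 87 mm and grips with 3 to 60 N. Pads are 19 mm wide; open, the fingers measure 117 mm over their backs; the gripper's body (75 mm by 190 mm) begins 51 mm behind the grasp point.
Start: joints at [-1.271, 0.333, 0.04, 1.465, -0.013, 1.343, -0.059], TCP at [252.402, 598.963, 222.546] pointing down, gripper open.
Joint ranges: [-2.58, 2.58], [-0.38, 2.09], [-1.3, 1.39], [0.25, 2.4], [-1.5, 4.64], [0.08, 2.09], [-2.65, 2.65]. Speed limits (rad/s): [2.22, 2.22, 2.79, 2.79, 3.14, 3.14, 3.14].

INTERFACE

Orientations are given as a unit quaternion [x, y, z, w].
In Python, from bench import env gives the robot as it stands.
- The arm moves only by the shell command python3 -m inch 'ROWS' [OPENING]. ROWS is JSON, a list of rows, each an object of numbers: "tx", "ty", "tz": the shift along the world's x, y, z each as a share of 0.2 m, from -1 to 1; "wx", "wy", "wz": the turn, a rotation vector about the world's x, y, z each as a share of 2 rad, from -1 to 1. In form: [{"tx": .., "ty": .., "tz": .., "wx": .., "wy": .., "wz": ..}, ...]. A call has exactly 5 rows; each row shifts and turns the commanded pose from where the row before left it; what a row does not reach is not made up. A row lasts 1/10 s, in which the tool goes at most 50 mm and 8.59 degrees, less where a joint would pass 70% of its speed; a pose out of reach is approached as far as the arm can. A call with a number of a shift or a turn outside -1 to 1 is refused whole. A call with a gripper value outside its range is refused whole. OPENING is the closure, from -1 (fully open) to 1 (shut), set as the call begins (- or left out, the last holds). The fingers move at their own pace and stop on an object; the grip force is fixed at half the most. Time passes only in rows, so rows that do not move let the fingers close, or fill a call up. It gives the time, the measured TCP pose, the force, the opening and the grip force at its end, in the units of the state.
- env.get_obs(): the state, without advancing time (a new reading comes with each control period).
- env.get_image(name): name is "scene" or "top" or "wrist"; returns a dict with "img" (384x512x3 uint8, red, green, blue), "camera_matrix" (3x3 intrinsics, pixels), "cam_to_world" (4x4, takes a point from camera to world coordinates); the wrist camera has in their place "T_tool_cam" (4x4, takes a point from camera to tool coordinates, whose origin is the TCP and whose axes are the flange's). Camera axes: x right, y down, z forward; pixel columns grow to the right and rows downward; lengths in mm; the calibration is good to about 2 mm. A picture is of the moment at which its call begins: read the wrist's pose just before it. There is no depth.
- env.hand_in(): hands the job in; it is judged then, once.
The state is a dict: "t": time; "joints": joint angles; "joint_velocities": joint speeds; "joint_torque": joint torques, N m; "ee_pos": TCP position; "orientation": TCP orientation; "ft_force": force on the tool from outside, world axes, zero at the start; "wrist_torque": the same for the moment, N m; "width": finger opening in mm; "finger_force": force on a finger pad.
Only numpy, scipy, OpenCV 4.12 (cv2) and the standard library are available. Lean on these libraries where they do the work, as an engineer would, in place of code of your own. Each camera call takes 0.05 s, during which the arm holds its last target. There are 200 camera calls.

TASK

The black ankle boot has toppled onto its side on the cutting mat. First stand it upright on its sole on the bench and let go of it; then pick it up again and set it down standing in the empty bay of the wooden rack, on the yellow footprint, with its toe pointing the same way as its mate's. Leave the other two boots, the bottle, the yellow can, the red tin and the thread spool standing where they are.

Things in the scene. Friction and masses are not known exactly. Their poses are not given: they have to be found in the camera images.
- boot: Fallen black ankle boot, 192 mm long (x -96 heel to +96 toe), 64 wide (y -32 to 32), 152 high (z), 0.35 kg, rigid. Origin under the middle of the sole; x to the toe, z out of the top. Shaft centred at x -35: 87 fore and aft, 64 wide, up to z 111; instep slopes from z 40 at the toe up to 78. Starts lying on its side, y axis up, origin 32 mm above the bench; has to stand with z up.
- boot_grip (a point): Centre of the green plastic last that stands out of the top of the fallen boot, at (-35, 0, 132) mm in its frame (same axes): a block 48 mm (x) by 30 mm (y), from z 111 to 152 mm. The part to grip.
- boot_toe (a point): Tip of the fallen boot's toe, on its underside, (95, 0, 0) mm in its frame.
- boot_heel (a point): Back of the fallen boot's heel, on its underside, (-95, 0, 0) mm in its frame.
- mate: The mate, standing loose in one bay of the rack: same black boot with a green last. Same shape and frame as boot.
- odd: A loose brown boot with a white last standing in another bay of the rack, same shape and frame as boot.
- rack: Fixed plywood rack, 250 mm (x) by 287 mm (y), with three bays side by side. Origin at the underside's centre. Floor 12 mm above the bench; four walls 8 mm thick along x, up to 56 mm above the bench, at y = -139.5, -46.5, 46.5, 139.5 mm: bays 85 mm wide inside, centred at y = -93, 0, 93 mm, open at both ends. Toes point to the rack's +x (away from the robot).
- place: Flat yellow footprint, 180 x 56 mm, 1 mm thick (no obstacle), on the floor of the empty bay, centred in the bay. Origin at its centre on the bay floor; x is where the toe must point.
- place_toe (a point): Where the toe tip belongs: 95 mm along x from the middle of the yellow footprint.
- place_heel (a point): Where the back of the heel belongs: 95 mm along -x from the middle of the yellow footprint.
- dressing: Loose amber bottle with a black cap, standing, 48 mm diameter, 130 mm high; origin under its centre. Bystander.
- glue: Loose yellow can, standing, 66 mm diameter, 100 mm high; origin under its centre. Bystander.
- polish: Loose flat red tin, 76 mm diameter, 30 mm high; origin under its centre. Bystander.
- thread: Loose white thread spool, standing, 56 mm diameter, 40 mm high; origin under its centre. Bystander.
Things that resemble listed ones, but are neither listed nor needed, are in the scene too. What is shaped like the odd but blue or purple is not meant.

How it is judged (in metres and radians):
On the way:
1. The fallen boot stands upright on its sole on the bench, outside the rack, let go (angle between boot's own z axis and vertical below 0.1 rad and height (world z) of boot below 0.007 m and contact force between boot and the fingers below 0.1 N and linear speed of boot below 0.02 m/s), for 0.2 s.
At the end, for the whole second after the job is handed in: The fallen boot stands at rest in the empty bay, upright within 0.08 rad (4.5 degrees), its sole on the bay floor (within 6 mm), its toe and its heel each within 25 mm of their ends of the yellow footprint (so the toe points the mate's way), and the other two boots stand upright (angle between each of boot, mate, odd's own z axis and vertical below 0.08 rad and horizontal distance between boot_toe and place_toe below 0.025 m and horizontal distance between boot_heel and place_heel below 0.025 m and z of boot in the frame of place between -0.006 and 0.006 m and linear speed of boot below 0.02 m/s); the robot touches nothing.
It fails at once if The mate or the brown boot is shifted more than 20 mm or tipped (distance of any of mate, odd from where it was at the start of the episode above 0.02 m or angle between any of mate, odd's own z axis and vertical above 0.3 rad).
It fails at once if The bottle or the yellow can is shifted more than 20 mm or tipped (distance of any of dressing, glue from where it was at the start of the episode above 0.02 m or angle between any of dressing, glue's own z axis and vertical above 0.3 rad).
It fails at once if The polish tin or the thread spool is shifted more than 20 mm or tipped (distance of any of polish, thread from where it was at the start of the episode above 0.02 m or angle between any of polish, thread's own z axis and vertical above 0.3 rad).
It also fails if it takes over 61 s, if anything falls off the work surface, if the arm or the gripper's body presses on something with over 40 N, if the wrist force passes 120 N, or if a joint passes its speed limit or range.

## Working session

There is one attempt and no reset: what is moved stays moved. The work goes in short steps, Python scripts to look and compute and a shell command to move; the robot and the scene stay as the last step left them, time stands still between calls to the robot, and variables do not carry over. Pictures are saved under pics/ and viewed, at most 10 in all, crops included, and the job is handed in when it is done.

```bash
ls; mkdir -p pics
python3 - <<'E'
from bench import env
import cv2,numpy as np
o=env.get_obs();print({k:np.round(v,3).tolist() for k,v in o.items()})
for n in("scene","top"):
    d=env.get_image(n);cv2.imwrite(f"pics/{n}0.png",cv2.resize(d["img"][:,:,::-1],(800,600),interpolation=cv2.INTER_CUBIC))
    np.savez(f"{n}0.npz",**d);print(n,np.round(d["camera_matrix"],1).tolist(),np.round(d["cam_to_world"],3).tolist())
E
```

```text
pics
{'t': 0.0, 'joints': [-1.271, 0.334, 0.04, 1.466, -0.013, 1.343, -0.059], 'joint_velocities': [-0.0, -0.002, 0.001, -0.001, -0.0, 0.002, 0.0], 'joint_torque': [0.001, -65.638, 1.336, -40.381, -0.06, 0.045, 0.0], 'ee_pos': [252.232, 598.555, 221.66], 'orientation': [0.198, 0.98, -0.001, -0.0], 'ft_force': [-0.752, 0.068, 0.126], 'wrist_torque': [-0.052, -0.016, -0.009], 'finger_force': 0.0, 'width': 86.95}
scene [[384.1, 0.0, 249.6], [0.0, 384.1, 187.8], [0.0, 0.0, 1.0]] [[0.793, 0.418, -0.443, 1069.038], [0.608, -0.566, 0.557, -827.772], [-0.018, -0.711, -0.703, 942.368], [0.0, 0.0, 0.0, 1.0]]
top [[375.6, 0.0, 256.5], [0.0, 375.6, 191.2], [0.0, 0.0, 1.0]] [[-0.031, -0.986, 0.166, 316.984], [-0.999, 0.029, -0.013, -115.202], [0.008, -0.166, -0.986, 1165.373], [0.0, 0.0, 0.0, 1.0]]
```

View pics/scene0.png

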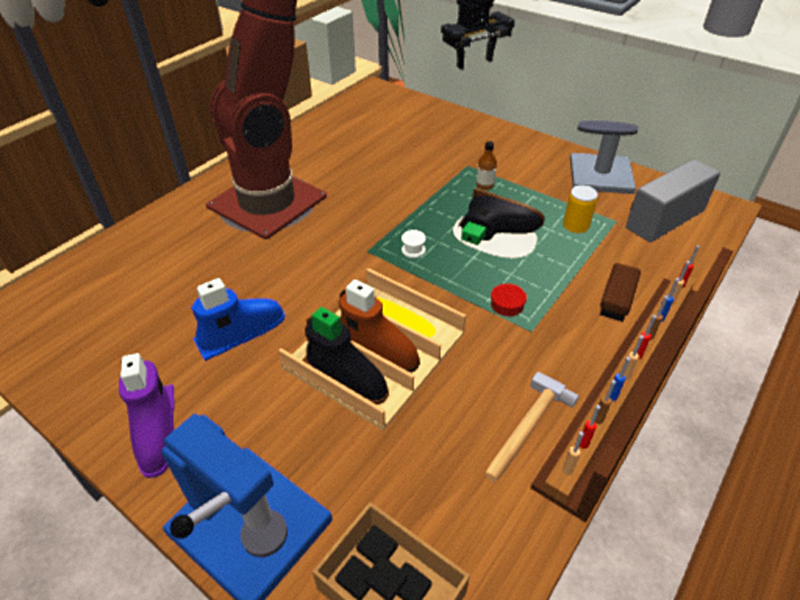

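View pics/top0.png

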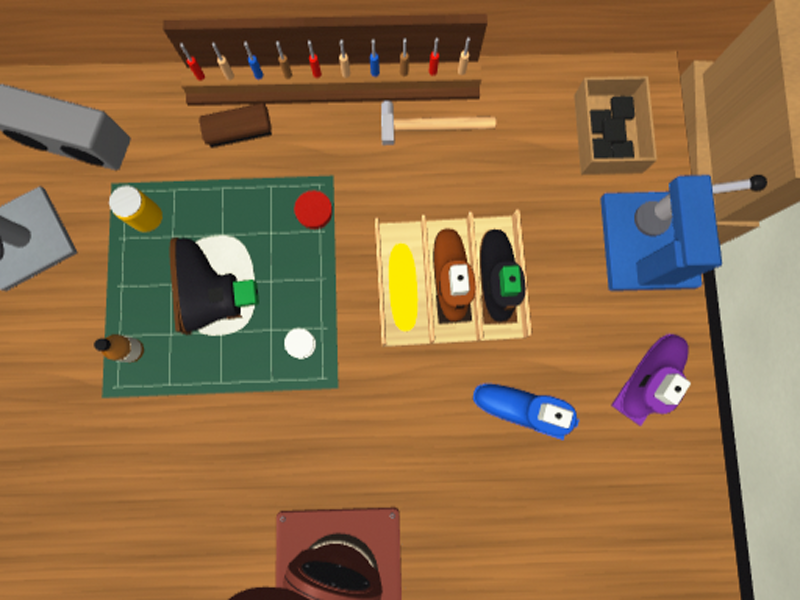

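The scene view shows the fallen black boot on the mat: its last is at (474,232) and its toe at (540,220). The rack is at (375,345) with the empty yellow bay nearest the mat. In the top view the fallen boot's green last is at (244,292), with the sole along x≈178, y 238–332 and the toe up. The yellow footprint is at (403,287).

There are two green lasts: (244,292), lying on the mat, and (511,280), standing in the rack, which is the mate. The lying one is meant. Blue (525,410) and purple (655,380) are decoys. I'll measure now and confirm with a crop.

```bash
cat > h.py <<'E'
import numpy as np,cv2
from scipy.spatial.transform import Rotation as R
def px2w(d,u,v,z):
    K,T=d["camera_matrix"],d["cam_to_world"]
    r=T[:3,:3]@np.linalg.solve(K,[u,v,1.]);return T[:3,3]+r*(z-T[2,3])/r[2]
def blobs(img,lo,hi,mn=40):
    m=cv2.inRange(cv2.cvtColor(img,cv2.COLOR_RGB2HSV),lo,hi)
    n,l,s,c=cv2.connectedComponentsWithStats(m)
    return [(c[i],s[i],np.argwhere(l==i)[:,::-1]) for i in range(1,n) if s[i,4]>=mn]
GREEN=((50,150,100),(70,255,255));YEL=((25,200,150),(35,255,255))
E
python3 - <<'E'
from h import *
d=dict(np.load("top0.npz"));im=d["img"]
for n,c,z in(("green",GREEN,47),("yellow",YEL,13)):
    for b in blobs(im,*c):
        P=np.array([px2w(d,*p,z) for p in b[2]]);q=P-P.mean(0)
        w,V=np.linalg.eigh(np.cov(q[:,:2].T));r=cv2.minAreaRect(b[2].astype(np.int32))
        print(n,b[0].round(1),b[1],P.mean(0).round(1),np.sqrt(w).round(1),np.degrees(np.arctan2(V[1,1],V[0,1])).round(1),[px2w(d,*k,z)[:2].round(0) for k in cv2.boxPoints(r)])
for n,u,v,z in(("thread",300,343,40),("tin",313,208,30),("bottlecap",103,346,130),("can",126,201,100),("oddlast",459,279,164),("mate last",511,280,164)):print(n,px2w(d,u/1.5625,v/1.5625,z).round(0))
cv2.imwrite("pics/crop.png",cv2.resize(im[140:225,95:180,::-1],(595,595),interpolation=cv2.INTER_CUBIC))
E
```

```text
green [325.9 178.7] [320 170  13  19 202] [ 537.7 -342.7   47. ] [11.1 15.8] 170.4 [array([ 565., -326.]), array([ 564., -363.]), array([ 509., -359.]), array([ 510., -323.])]
green [156. 187.] [149 179  15  17 202] [527.1 172.6  47. ] [11.6 13.5] -170.0 [array([549., 195.]), array([552., 155.]), array([505., 150.]), array([502., 190.])]
yellow [257.5 183.5] [249 156  18  56 832] [ 535.9 -134.7   13. ] [14.3 46.2] -178.1 [array([ 625., -111.]), array([ 623., -164.]), array([ 448., -158.]), array([ 450., -106.])]
thread [426.  65.  40.]
tin [699.  40.  30.]
bottlecap [423. 397. 130.]
can [699. 383. 100.]
oddlast [ 518. -231.  164.]
mate last [ 513. -322.  164.]
```

View pics/crop.png

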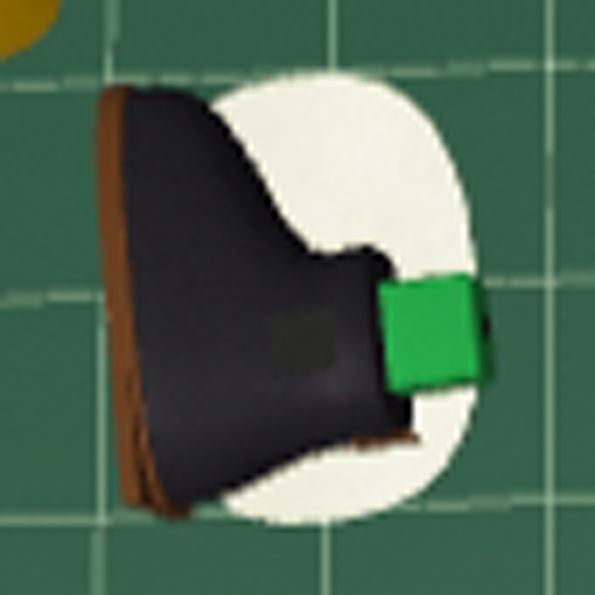

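The crop confirms a lying black boot with a green last. The last's top-face corners in the crop are (378,283), (472,275), (485,383) and (390,393), and the toe points up in the image.

Run:
```python
from h import *
from bench import env
d=dict(np.load("top0.npz"))
f=lambda u,v,z:px2w(d,95+u/7-.5,140+v/7-.5,z)
P=[f(*p,47) for p in((378,283),(472,275),(485,383),(390,393))]
print(np.round(P,1),np.mean(P,0).round(1))
for a,b in((3,0),(2,1)): q=P[a]-P[b];print("yaw",np.degrees(np.arctan2(-q[1],-q[0])),np.hypot(*q[:2]))
for z in(32,50): a=f(103,90,z);b=f(128,503,z);print(z,a,b,np.degrees(np.arctan2(a[1]-b[1],a[0]-b[0])))
o=env.get_obs();r=R.from_quat(o["orientation"]);print(r.as_matrix().round(3),o["t"])
w=env.get_image("wrist");print(np.round(w["T_tool_cam"],3).tolist(),w["camera_matrix"][0])
```

```text
[[549.6 195.5  47. ]
 [552.  155.   47. ]
 [504.4 148.9  47. ]
 [501.3 189.5  47. ]] [526.8 172.2  47. ]
yaw 7.020868164567268 48.72296238065545
yaw 7.3057550996189855 47.943943697255094
32 [643.6046443  322.74237577  32.        ] [458.92576849 305.683206    32.        ] 5.277553258430941
50 [638.41732499 315.78702936  50.        ] [456.67148208 298.99878991  50.        ] 5.277553258430919
[[-0.922  0.388 -0.   ]
 [ 0.388  0.922 -0.001]
 [-0.    -0.001 -1.   ]] 0.1
[[-0.001, -0.952, -0.305, 84.54], [1.0, -0.001, -0.0, 0.047], [-0.0, -0.305, 0.952, -162.51], [0.0, 0.0, 0.0, 1.0]] [331.96094713   0.         256.38746339]
```

```bash
for i in 1 2 3; do python3 -m inch '[{"tx":0.094,"ty":-0.164,"wz":-0.0353},{"tx":0.094,"ty":-0.164,"wz":-0.0353},{"tx":0.094,"ty":-0.164,"wz":-0.0353},{"tx":0.094,"ty":-0.164,"wz":-0.0353},{"tx":0.094,"ty":-0.164,"wz":-0.0353}]' -1; done
for i in 1 2; do python3 -m inch '[{"wx":0.039,"wy":0.0044},{"wx":0.039,"wy":0.0044},{"wx":0.039,"wy":0.0044},{"wx":0.039,"wy":0.0044},{"wx":0.039,"wy":0.0044}]' -1; done
cat >> h.py <<'E'
def st(env):
    o=env.get_obs();m=R.from_quat(o["orientation"]).as_matrix()
    print("t",round(o["t"],2),"p",o["ee_pos"].round(1) if hasattr(o["ee_pos"],"round") else o["ee_pos"],"y",m[:,1].round(3),"z",m[:,2].round(3),"w",round(float(o["width"]),1),"ff",round(float(o["finger_force"]),1),"ft",np.round(o["ft_force"],1),"j",np.round(o["joints"],2))
    return o,m
E
python3 -c "
from h import *
from bench import env
st(env)"
```

```text
t 0.15 p [252.3 598.7 221.9] y [ 0.388  0.922 -0.001] z [-0.    -0.001 -1.   ] w 87.2 ff 0.0 ft [-0.1 -0.6  0.6] j [-1.27  0.33  0.04  1.47 -0.01  1.34 -0.06]invalid input at $[0]: expected keys tx, ty, tz, wx, wy, wz
invalid input at $[0]: expected keys tx, ty, tz, wx, wy, wz
invalid input at $[0]: expected keys tx, ty, tz, wx, wy, wz
invalid input at $[0]: expected keys tx, ty, tz, wx, wy, wz
invalid input at $[0]: expected keys tx, ty, tz, wx, wy, wz
```

```bash
python3 -m inch '[{"tx":0.094,"ty":-0.164,"tz":0,"wx":0,"wy":0,"wz":-0.0353},{"tx":0.094,"ty":-0.164,"tz":0,"wx":0,"wy":0,"wz":-0.0353},{"tx":0.094,"ty":-0.164,"tz":0,"wx":0,"wy":0,"wz":-0.0353},{"tx":0.094,"ty":-0.164,"tz":0,"wx":0,"wy":0,"wz":-0.0353},{"tx":0.094,"ty":-0.164,"tz":0,"wx":0,"wy":0,"wz":-0.0353}]' -1
python3 -m inch '[{"tx":0.094,"ty":-0.164,"tz":0,"wx":0,"wy":0,"wz":-0.0353},{"tx":0.094,"ty":-0.164,"tz":0,"wx":0,"wy":0,"wz":-0.0353},{"tx":0.094,"ty":-0.164,"tz":0,"wx":0,"wy":0,"wz":-0.0353},{"tx":0.094,"ty":-0.164,"tz":0,"wx":0,"wy":0,"wz":-0.0353},{"tx":0.094,"ty":-0.164,"tz":0,"wx":0,"wy":0,"wz":-0.0353}]' -1
python3 -m inch '[{"tx":0.094,"ty":-0.164,"tz":0,"wx":0,"wy":0,"wz":-0.0353},{"tx":0.094,"ty":-0.164,"tz":0,"wx":0,"wy":0,"wz":-0.0353},{"tx":0.094,"ty":-0.164,"tz":0,"wx":0,"wy":0,"wz":-0.0353},{"tx":0.094,"ty":-0.164,"tz":0,"wx":0,"wy":0,"wz":-0.0353},{"tx":0.094,"ty":-0.164,"tz":0,"wx":0,"wy":0,"wz":-0.0353}]' -1
python3 -m inch '[{"tx":0,"ty":0,"tz":0,"wx":0.065,"wy":0.0074,"wz":0},{"tx":0,"ty":0,"tz":0,"wx":0.065,"wy":0.0074,"wz":0},{"tx":0,"ty":0,"tz":0,"wx":0.065,"wy":0.0074,"wz":0},{"tx":0,"ty":0,"tz":0,"wx":0.065,"wy":0.0074,"wz":0},{"tx":0,"ty":0,"tz":0,"wx":0.065,"wy":0.0074,"wz":0}]' -1
python3 -m inch '[{"tx":0,"ty":0,"tz":0,"wx":0.065,"wy":0.0074,"wz":0},{"tx":0,"ty":0,"tz":0,"wx":0,"wy":0,"wz":0},{"tx":0,"ty":0,"tz":0,"wx":0,"wy":0,"wz":0},{"tx":0,"ty":0,"tz":0,"wx":0,"wy":0,"wz":0},{"tx":0,"ty":0,"tz":0,"wx":0,"wy":0,"wz":0}]' -1
python3 -c "
from h import *
from bench import env
st(env)"
```

```text
t: 0.65
ee_pos: [346.9, 433.4, 222.4]
orientation: [0.368, 0.93, -0.0, -0.0]
ft_force: [0.1, 0.3, -0.3]
width: 87.1
finger_force: 0.0
t: 1.15
ee_pos: [440.8, 269.5, 222.5]
orientation: [0.526, 0.851, -0.0, -0.0]
ft_force: [0.8, -0.5, 0.9]
width: 86.8
finger_force: 0.0
t: 1.65
ee_pos: [534.8, 105.5, 222.5]
orientation: [0.667, 0.745, 0.0, -0.0]
ft_force: [0.2, 1.0, -0.1]
width: 87.0
finger_force: 0.0
t: 2.15
ee_pos: [535.1, 106.6, 223.6]
orientation: [0.63, 0.706, 0.217, -0.241]
ft_force: [-0.9, 0.6, -0.8]
width: 86.6
finger_force: 0.0
t: 2.65
ee_pos: [534.4, 108.4, 223.6]
orientation: [0.614, 0.69, 0.255, -0.285]
ft_force: [0.0, 0.4, 0.2]
width: 86.9
finger_force: 0.0
t 2.65 p [534.4 108.4 223.6] y [0.993 0.116 0.002] z [-0.081  0.701 -0.708] w 86.9 ff 0.0 ft [0.  0.4 0.2] j [-0.31  0.32  0.6   1.78 -0.88  1.54  0.65]
```

```bash
python3 -m inch '[{"tx":0,"ty":0,"tz":-0.13,"wx":0,"wy":0,"wz":0},{"tx":0,"ty":0,"tz":-0.13,"wx":0,"wy":0,"wz":0},{"tx":0,"ty":0,"tz":-0.13,"wx":0,"wy":0,"wz":0},{"tx":0,"ty":0,"tz":-0.13,"wx":0,"wy":0,"wz":0},{"tx":0,"ty":0,"tz":-0.13,"wx":0,"wy":0,"wz":0}]' -1
python3 - <<'E'
from h import *
from bench import env
o,m=st(env);w=env.get_image("wrist")
cv2.imwrite("pics/w1.png",w["img"][:,:,::-1])
b=max(blobs(w["img"],*GREEN),key=lambda b:b[1][4]);print(b[:2])
T=np.eye(4);T[:3,:3]=m;T[:3,3]=o["ee_pos"];w["cam_to_world"]=T@w["T_tool_cam"]
for z in(32,40,47):
  r=cv2.minAreaRect(b[2].astype(np.int32));print(z,px2w(w,*b[0],z).round(1),[px2w(w,*k,z)[:2].round(0) for k in cv2.boxPoints(r)])
E
```

```text
t: 3.15
ee_pos: [534.6, 108.3, 92.5]
orientation: [0.614, 0.69, 0.255, -0.285]
ft_force: [0.1, 0.1, 0.3]
width: 87.4
finger_force: 0.0
t 3.15 p [534.6 108.3  92.5] y [0.993 0.116 0.002] z [-0.081  0.702 -0.708] w 87.4 ff 0.0 ft [0.1 0.1 0.3] j [-0.26  0.49  0.56  1.88 -0.98  1.4   0.87]
(array([260.16892635, 184.44192012]), array([ 229,  161,   64,   49, 2729], dtype=int32))
32 [529.4 179.9  32. ] [array([508., 156.]), array([501., 199.]), array([553., 205.]), array([556., 161.])]
40 [529.8 175.7  40. ] [array([509., 152.]), array([502., 194.]), array([553., 200.]), array([556., 158.])]
47 [530.2 171.9  47. ] [array([510., 149.]), array([504., 190.]), array([553., 195.]), array([555., 154.])]
```

View pics/w1.png

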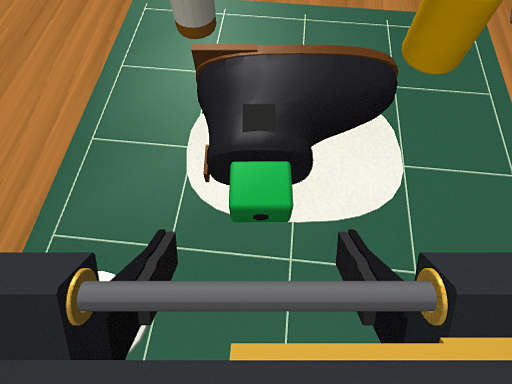

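The wrist view shows the green last at (260,185), centred between the open fingers, and the spool is clear at lower left. I'll advance and grip.

```bash
python3 -m inch '[{"tx":-0.007,"ty":0.071,"tz":-0.07,"wx":0,"wy":0,"wz":0},{"tx":-0.007,"ty":0.071,"tz":-0.07,"wx":0,"wy":0,"wz":0},{"tx":-0.007,"ty":0.071,"tz":-0.07,"wx":0,"wy":0,"wz":0},{"tx":-0.007,"ty":0.071,"tz":-0.07,"wx":0,"wy":0,"wz":0},{"tx":-0.007,"ty":0.071,"tz":-0.07,"wx":0,"wy":0,"wz":0}]' -1
python3 -m inch '[{"tx":0,"ty":0,"tz":0,"wx":0,"wy":0,"wz":0},{"tx":0,"ty":0,"tz":0,"wx":0,"wy":0,"wz":0},{"tx":0,"ty":0,"tz":0,"wx":0,"wy":0,"wz":0},{"tx":0,"ty":0,"tz":0,"wx":0,"wy":0,"wz":0},{"tx":0,"ty":0,"tz":0,"wx":0,"wy":0,"wz":0}]' 1
python3 -m inch '[{"tx":0,"ty":0,"tz":0,"wx":0,"wy":0,"wz":0},{"tx":0,"ty":0,"tz":0,"wx":0,"wy":0,"wz":0},{"tx":0,"ty":0,"tz":0,"wx":0,"wy":0,"wz":0},{"tx":0,"ty":0,"tz":0,"wx":0,"wy":0,"wz":0},{"tx":0,"ty":0,"tz":0,"wx":0,"wy":0,"wz":0}]' 1
```

```text
t: 3.7
ee_pos: [527.4, 179.5, 22.2]
orientation: [0.615, 0.69, 0.255, -0.285]
ft_force: [1.9, 0.0, 0.2]
width: 87.1
finger_force: 0.0
t: 4.2
ee_pos: [527.9, 177.3, 23.0]
orientation: [0.616, 0.689, 0.255, -0.285]
ft_force: [-0.6, 0.2, -0.0]
width: 55.1
finger_force: 0.0
t: 4.7
ee_pos: [527.9, 177.6, 22.8]
orientation: [0.616, 0.689, 0.255, -0.285]
ft_force: [0.4, -4.6, 4.8]
width: 47.9
finger_force: 30.0
```

```bash
python3 -m inch '[{"tx":0,"ty":0,"tz":0.17,"wx":0,"wy":0,"wz":0},{"tx":0,"ty":0,"tz":0.17,"wx":0,"wy":0,"wz":0},{"tx":0,"ty":0,"tz":0.17,"wx":0,"wy":0,"wz":0},{"tx":0,"ty":0,"tz":0.17,"wx":0,"wy":0,"wz":0},{"tx":0,"ty":0,"tz":0.17,"wx":0,"wy":0,"wz":0}]' 1
python3 -m inch '[{"tx":0,"ty":0,"tz":0,"wx":-0.071,"wy":-0.0081,"wz":0},{"tx":0,"ty":0,"tz":0,"wx":-0.071,"wy":-0.0081,"wz":0},{"tx":0,"ty":0,"tz":0,"wx":-0.071,"wy":-0.0081,"wz":0},{"tx":0,"ty":0,"tz":0,"wx":-0.071,"wy":-0.0081,"wz":0},{"tx":0,"ty":0,"tz":0,"wx":-0.071,"wy":-0.0081,"wz":0}]' 1
python3 -m inch '[{"tx":0,"ty":0,"tz":0,"wx":-0.071,"wy":-0.0081,"wz":0},{"tx":0,"ty":0,"tz":0,"wx":-0.071,"wy":-0.0081,"wz":0},{"tx":0,"ty":0,"tz":0,"wx":-0.071,"wy":-0.0081,"wz":0},{"tx":0,"ty":0,"tz":0,"wx":-0.071,"wy":-0.0081,"wz":0},{"tx":0,"ty":0,"tz":0,"wx":-0.071,"wy":-0.0081,"wz":0}]' 1
python3 - <<'E'
from h import *
from bench import env
o,m=st(env);w=env.get_image("scene")
cv2.imwrite("pics/s2.png",cv2.resize(w["img"][60:240,220:420,::-1],(600,540),interpolation=cv2.INTER_CUBIC))
E
```

```text
t: 5.2
ee_pos: [526.4, 178.0, 192.7]
orientation: [0.616, 0.689, 0.253, -0.286]
ft_force: [-0.1, 1.1, -3.2]
width: 47.6
finger_force: 30.0
t: 5.7
ee_pos: [527.3, 177.9, 193.1]
orientation: [0.666, 0.746, 0.022, -0.024]
ft_force: [-1.5, 0.5, -5.0]
width: 47.8
finger_force: 30.0
t: 6.2
ee_pos: [526.9, 179.2, 192.6]
orientation: [0.631, 0.708, -0.212, 0.238]
ft_force: [0.5, -0.4, -3.6]
width: 48.1
finger_force: 30.0
t 6.2 p [526.9 179.2 192.6] y [0.993 0.115 0.001] z [ 0.07  -0.6   -0.797] w 48.1 ff 30.0 ft [ 0.5 -0.4 -3.6] j [-1.13  0.42  0.49  1.63  0.36  1.49 -0.62]
```

View pics/s2.png

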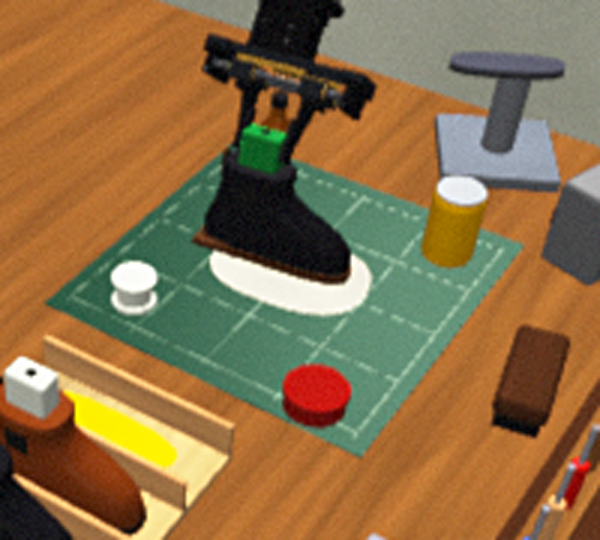

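The boot hangs roughly upright, with the last at (262,145) and the sole running from (200,240) to (345,278). The mat below it is clear, so I'll lower it.

```bash
python3 -m inch '[{"tx":0,"ty":0,"tz":-0.06,"wx":-0.018,"wy":-0.002,"wz":0},{"tx":0,"ty":0,"tz":-0.06,"wx":-0.018,"wy":-0.002,"wz":0},{"tx":0,"ty":0,"tz":-0.06,"wx":0,"wy":0,"wz":0},{"tx":0,"ty":0,"tz":-0.06,"wx":0,"wy":0,"wz":0},{"tx":0,"ty":0,"tz":-0.06,"wx":0,"wy":0,"wz":0}]' 1
python3 -m inch '[{"tx":0,"ty":0,"tz":0,"wx":0,"wy":0,"wz":0},{"tx":0,"ty":0,"tz":-0.01,"wx":0,"wy":0,"wz":0},{"tx":0,"ty":0,"tz":-0.01,"wx":0,"wy":0,"wz":0},{"tx":0,"ty":0,"tz":0,"wx":0,"wy":0,"wz":0},{"tx":0,"ty":0,"tz":0,"wx":0,"wy":0,"wz":0}]' 1
python3 - <<'E'
from h import *
from bench import env
o,m=st(env);w=env.get_image("scene")
cv2.imwrite("pics/s3.png",cv2.resize(w["img"][80:230,230:380,::-1],(600,600),interpolation=cv2.INTER_CUBIC))
E
```

```text
t: 6.75
ee_pos: [527.5, 177.5, 131.8]
orientation: [0.624, 0.699, -0.233, 0.261]
ft_force: [-0.2, 0.3, -1.7]
width: 48.0
finger_force: 30.0
t: 7.25
ee_pos: [527.8, 178.0, 129.1]
orientation: [0.624, 0.699, -0.233, 0.262]
ft_force: [0.3, 0.3, 0.3]
width: 47.7
finger_force: 30.0
t 7.25 p [527.8 178.  129.1] y [0.994 0.113 0.001] z [ 0.075 -0.652 -0.754] w 47.7 ff 30.0 ft [0.3 0.3 0.3] j [-1.13  0.53  0.48  1.67  0.37  1.41 -0.68]
```

View pics/s3.png

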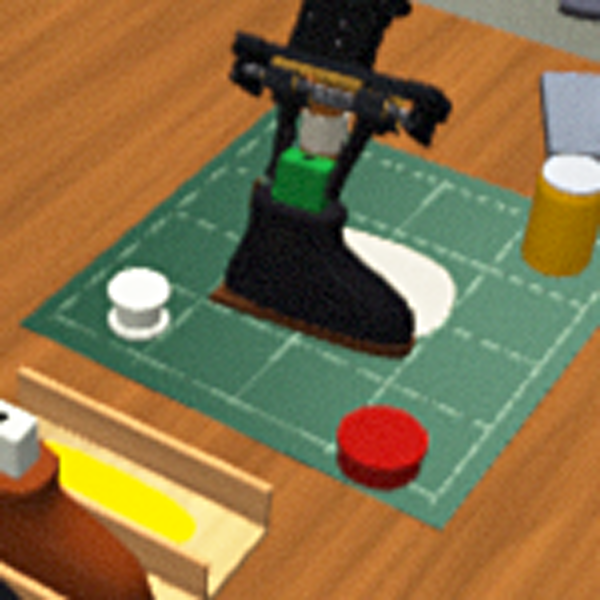

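The boot hovers at or just touches the mat, and the weight is off the wrist. I'll press a little further to see whether it's firmly down.

```bash
python3 -m inch '[{"tx":0,"ty":0,"tz":-0.005,"wx":0,"wy":0,"wz":0},{"tx":0,"ty":0,"tz":-0.005,"wx":0,"wy":0,"wz":0},{"tx":0,"ty":0,"tz":-0.005,"wx":0,"wy":0,"wz":0},{"tx":0,"ty":0,"tz":0,"wx":0,"wy":0,"wz":0},{"tx":0,"ty":0,"tz":0,"wx":0,"wy":0,"wz":0}]' 1
python3 - <<'E'
from h import *
from bench import env
o,m=st(env)
E
```

```text
t: 7.8
ee_pos: [528.3, 177.1, 128.7]
orientation: [0.624, 0.698, -0.234, 0.263]
ft_force: [-4.8, 0.1, 22.0]
width: 47.9
finger_force: 30.0
t 7.8 p [528.3 177.1 128.7] y [0.994 0.112 0.002] z [ 0.075 -0.654 -0.753] w 47.9 ff 30.0 ft [-4.8  0.1 22. ] j [-1.13  0.53  0.48  1.67  0.37  1.41 -0.68]
```

Firm contact at 22 N. I'll relieve it, open, and back out along the tool axis.

```bash
python3 -m inch '[{"tx":0,"ty":0,"tz":0.01,"wx":0,"wy":0,"wz":0},{"tx":0,"ty":0,"tz":0,"wx":0,"wy":0,"wz":0},{"tx":0,"ty":0,"tz":0,"wx":0,"wy":0,"wz":0},{"tx":0,"ty":0,"tz":0,"wx":0,"wy":0,"wz":0},{"tx":0,"ty":0,"tz":0,"wx":0,"wy":0,"wz":0}]' 1
python3 -m inch '[{"tx":0,"ty":0,"tz":0,"wx":0,"wy":0,"wz":0},{"tx":0,"ty":0,"tz":0,"wx":0,"wy":0,"wz":0},{"tx":0,"ty":0,"tz":0,"wx":0,"wy":0,"wz":0},{"tx":0,"ty":0,"tz":0,"wx":0,"wy":0,"wz":0},{"tx":0,"ty":0,"tz":0,"wx":0,"wy":0,"wz":0}]' -1
python3 -m inch '[{"tx":0,"ty":0,"tz":0,"wx":0,"wy":0,"wz":0},{"tx":0,"ty":0,"tz":0,"wx":0,"wy":0,"wz":0},{"tx":0,"ty":0,"tz":0,"wx":0,"wy":0,"wz":0},{"tx":0,"ty":0,"tz":0,"wx":0,"wy":0,"wz":0},{"tx":0,"ty":0,"tz":0,"wx":0,"wy":0,"wz":0}]' -1
python3 -m inch '[{"tx":-0.008,"ty":0.072,"tz":0.083,"wx":0,"wy":0,"wz":0},{"tx":-0.008,"ty":0.072,"tz":0.083,"wx":0,"wy":0,"wz":0},{"tx":-0.008,"ty":0.072,"tz":0.083,"wx":0,"wy":0,"wz":0},{"tx":-0.008,"ty":0.072,"tz":0.083,"wx":0,"wy":0,"wz":0},{"tx":-0.008,"ty":0.072,"tz":0.083,"wx":0,"wy":0,"wz":0}]' -1
python3 - <<'E'
from h import *
from bench import env
o,m=st(env)
w=env.get_image("wrist");T=np.eye(4);T[:3,:3]=m;T[:3,3]=o["ee_pos"];w["cam_to_world"]=T@w["T_tool_cam"]
s=env.get_image("scene");d=env.get_image("top")
np.savez("w4.npz",**w)
for n,i in(("w",w),("top",d)):
  for b in blobs(i["img"],*GREEN): print(n,b[:2],px2w(i,*b[0],152).round(1))
cv2.imwrite("pics/c4.png",np.hstack([cv2.resize(s["img"][80:230,230:380,::-1],(380,380),interpolation=cv2.INTER_CUBIC),cv2.resize(w["img"][:,:,::-1],(420,380))]))
E
```

```text
t: 8.3
ee_pos: [528.0, 177.7, 128.9]
orientation: [0.624, 0.698, -0.233, 0.262]
ft_force: [-0.1, -0.1, 9.4]
width: 47.7
finger_force: 30.0
t: 8.8
ee_pos: [527.3, 178.0, 127.4]
orientation: [0.624, 0.699, -0.234, 0.262]
ft_force: [-0.5, -0.7, 0.0]
width: 80.1
finger_force: 0.0
t: 9.3
ee_pos: [527.4, 178.0, 127.5]
orientation: [0.624, 0.699, -0.233, 0.262]
ft_force: [0.4, -0.3, 0.7]
width: 87.0
finger_force: 0.0
t: 9.8
ee_pos: [519.2, 250.5, 211.3]
orientation: [0.624, 0.699, -0.233, 0.262]
ft_force: [0.2, 0.8, -1.1]
width: 87.0
finger_force: 0.0
t 9.8 p [519.2 250.5 211.3] y [0.994 0.113 0.   ] z [ 0.074 -0.653 -0.754] w 87.0 ff 0.0 ft [ 0.2  0.8 -1.1] j [-1.18  0.52  0.47  1.48  0.34  1.62 -0.66]
w (array([256.77635542, 202.25753012]), array([ 230,  177,   54,   52, 1328], dtype=int32)) [525.7 195.  152. ]
w (array([224.17346939, 323.18367347]), array([214, 311,  23,  17,  98], dtype=int32)) [ 516.4 -345.6  152. ]
top (array([152.03797468, 179.87974684]), array([147, 171,  11,  18, 158], dtype=int32)) [527.6 156.6 152. ]
top (array([325.97512438, 178.72139303]), array([320, 170,  13,  19, 201], dtype=int32)) [ 517.  -321.4  152. ]
```

View pics/c4.png

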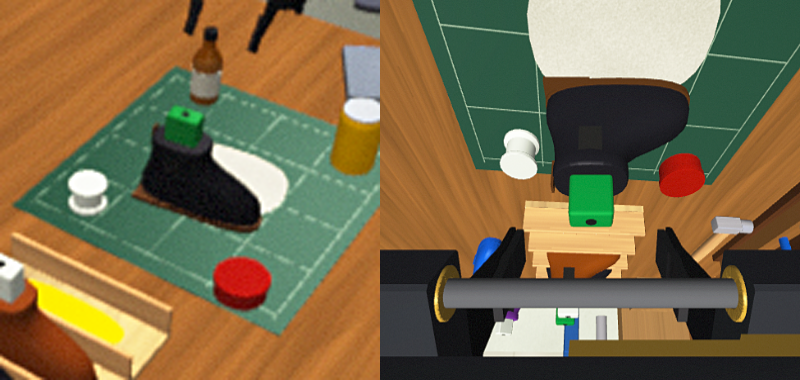

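The scene view shows the boot upright on its sole, released, with the last at (185,127). The other objects haven't moved. The wrist view agrees: it is inverted, with the last at (592,200). Next I'll turn the tool vertical above the last and measure.

```bash
python3 -m inch '[{"tx":0.009,"ty":-0.09,"tz":0.02,"wx":0.0711,"wy":0.0081,"wz":0},{"tx":0.009,"ty":-0.09,"tz":0.01,"wx":0.0711,"wy":0.0081,"wz":0},{"tx":0.009,"ty":-0.09,"tz":0,"wx":0.0711,"wy":0.0081,"wz":0},{"tx":0.009,"ty":-0.09,"tz":0,"wx":0.0711,"wy":0.0081,"wz":0},{"tx":0.009,"ty":-0.09,"tz":0,"wx":0.0711,"wy":0.0081,"wz":0}]' -1
python3 -m inch '[{"tx":0,"ty":0,"tz":0,"wx":0,"wy":0,"wz":0},{"tx":0,"ty":0,"tz":0,"wx":0,"wy":0,"wz":0},{"tx":0,"ty":0,"tz":0,"wx":0,"wy":0,"wz":0},{"tx":0,"ty":0,"tz":0,"wx":0,"wy":0,"wz":0},{"tx":0,"ty":0,"tz":0,"wx":0,"wy":0,"wz":0}]' -1
python3 - <<'E'
from h import *
from bench import env
o,m=st(env)
w=env.get_image("wrist");T=np.eye(4);T[:3,:3]=m;T[:3,3]=o["ee_pos"];w["cam_to_world"]=T@w["T_tool_cam"]
for b in blobs(w["img"],*GREEN):
  r=cv2.minAreaRect(b[2].astype(np.int32));print(b[1],[px2w(w,*k,152)[:2].round(0) for k in cv2.boxPoints(r)],r)
  t=[p for p in b[2]];vv=np.array([w["img"][p[1],p[0],1] for p in t]);print(np.percentile(vv,[5,25,50,75,95]))
  br=np.array(t)[vv>np.mean([vv.min(),vv.max()])];r=cv2.minAreaRect(br.astype(np.int32));print("bright",len(br),[px2w(w,*k,152)[:2].round(0) for k in cv2.boxPoints(r)],px2w(w,*r[0],152))
cv2.imwrite("pics/w5.png",w["img"][:,:,::-1])
E
```

```text
t: 10.45
ee_pos: [528.5, 158.4, 216.8]
orientation: [0.667, 0.745, 0.003, -0.001]
ft_force: [0.3, -0.9, -1.1]
width: 87.0
finger_force: 0.0
t: 10.95
ee_pos: [528.0, 161.3, 215.9]
orientation: [0.665, 0.747, -0.001, 0.0]
ft_force: [-0.7, -0.1, 0.7]
width: 86.9
finger_force: 0.0
t 10.95 p [528.  161.3 215.9] y [ 0.993  0.115 -0.001] z [-0.001 -0.002 -1.   ] w 86.9 ff 0.0 ft [-0.7 -0.1  0.7] j [-0.85  0.14  0.52  1.74 -0.07  1.28 -0.19]
[ 227  179   65   38 1134] [array([506., 154.]), array([505., 182.]), array([550., 184.]), array([553., 156.])] ((258.9640808105469, 196.18231201171875), (63.85898208618164, 36.94886016845703), 3.012787342071533)
[119. 126. 130. 160. 177.]
bright 537 [array([508., 151.]), array([506., 170.]), array([550., 175.]), array([553., 157.])] [529.48985868 163.25967438 152.        ]
[233 209  21  16  71] [array([510., 154.]), array([513., 159.]), array([528., 149.]), array([524., 143.])] ((242.2622528076172, 217.3852081298828), (23.686824798583984, 8.706507682800293), 39.80556869506836)
[153. 155. 156. 157. 159.]
bright 20 [array([512., 156.]), array([515., 160.]), array([522., 152.]), array([519., 149.])] [516.87341895 154.26679842 152.        ]
[228 212  63  17 281] [array([509., 142.]), array([508., 154.]), array([553., 160.]), array([555., 147.])] ((259.0, 220.0), (61.99999237060547, 15.999998092651367), -0.0)
[109. 128. 153. 156. 159.]
bright 199 [array([509., 143.]), array([508., 154.]), array([551., 160.]), array([553., 148.])] [530.18197586 151.09948169 152.        ]
```

View pics/w5.png

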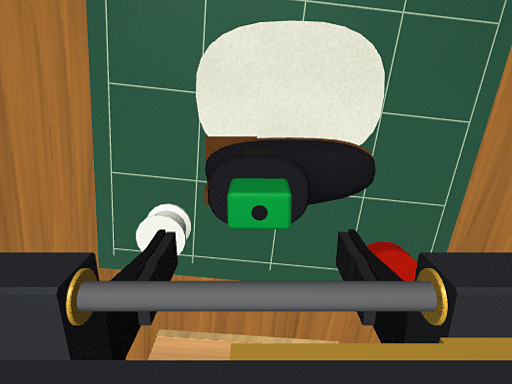

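The wrist view from above shows the last's top face centred at its hole (260,212), aligned with the fingers. That puts it at about (530,157) mm. Now I'll descend and grip.

```bash
python3 -m inch '[{"tx":0.01,"ty":-0.021,"tz":0,"wx":0,"wy":0,"wz":0},{"tx":0,"ty":0,"tz":-0.12,"wx":0,"wy":0,"wz":0},{"tx":0,"ty":0,"tz":-0.12,"wx":0,"wy":0,"wz":0},{"tx":0,"ty":0,"tz":-0.12,"wx":0,"wy":0,"wz":0},{"tx":0,"ty":0,"tz":-0.12,"wx":0,"wy":0,"wz":0}]' -1
python3 -m inch '[{"tx":0,"ty":0,"tz":0,"wx":0,"wy":0,"wz":0},{"tx":0,"ty":0,"tz":0,"wx":0,"wy":0,"wz":0},{"tx":0,"ty":0,"tz":0,"wx":0,"wy":0,"wz":0},{"tx":0,"ty":0,"tz":0,"wx":0,"wy":0,"wz":0},{"tx":0,"ty":0,"tz":0,"wx":0,"wy":0,"wz":0}]' 1
python3 -m inch '[{"tx":0,"ty":0,"tz":0,"wx":0,"wy":0,"wz":0},{"tx":0,"ty":0,"tz":0,"wx":0,"wy":0,"wz":0},{"tx":0,"ty":0,"tz":0,"wx":0,"wy":0,"wz":0},{"tx":0,"ty":0,"tz":0,"wx":0,"wy":0,"wz":0},{"tx":0,"ty":0,"tz":0,"wx":0,"wy":0,"wz":0}]' 1
python3 - <<'E'
from h import *
from bench import env
o,m=st(env)
E
```

```text
t: 11.5
ee_pos: [530.5, 155.6, 119.6]
orientation: [0.666, 0.746, -0.0, 0.001]
ft_force: [-0.4, -0.3, -0.1]
width: 87.1
finger_force: 0.0
t: 12.0
ee_pos: [530.9, 156.0, 121.5]
orientation: [0.666, 0.746, 0.0, 0.001]
ft_force: [-0.5, 0.2, -1.0]
width: 55.0
finger_force: 0.0
t: 12.5
ee_pos: [530.7, 155.9, 121.1]
orientation: [0.666, 0.746, 0.0, 0.0]
ft_force: [-1.5, -0.1, 6.3]
width: 47.2
finger_force: 30.0
t 12.5 p [530.7 155.9 121.1] y [0.994 0.113 0.001] z [ 0.001 -0.001 -1.   ] w 47.2 ff 30.0 ft [-1.5 -0.1  6.3] j [-0.82  0.23  0.52  1.85 -0.13  1.09 -0.14]
```

```bash
python3 -m inch '[{"tx":0,"ty":0,"tz":0.09,"wx":0,"wy":0,"wz":0},{"tx":0,"ty":0,"tz":0.09,"wx":0,"wy":0,"wz":0},{"tx":0,"ty":0,"tz":0.09,"wx":0,"wy":0,"wz":0},{"tx":0,"ty":0,"tz":0.09,"wx":0,"wy":0,"wz":0},{"tx":0,"ty":0,"tz":0.09,"wx":0,"wy":0,"wz":0}]' 1
python3 -m inch '[{"tx":-0.015,"ty":-0.145,"tz":0,"wx":0,"wy":0,"wz":-0.0145},{"tx":-0.015,"ty":-0.145,"tz":0,"wx":0,"wy":0,"wz":-0.0145},{"tx":-0.015,"ty":-0.145,"tz":0,"wx":0,"wy":0,"wz":-0.0145},{"tx":-0.015,"ty":-0.145,"tz":0,"wx":0,"wy":0,"wz":-0.0145},{"tx":-0.015,"ty":-0.145,"tz":0,"wx":0,"wy":0,"wz":-0.0145}]' 1
python3 -m inch '[{"tx":-0.015,"ty":-0.145,"tz":0,"wx":0,"wy":0,"wz":0},{"tx":-0.015,"ty":-0.145,"tz":0,"wx":0,"wy":0,"wz":0},{"tx":-0.015,"ty":-0.145,"tz":0,"wx":0,"wy":0,"wz":0},{"tx":-0.015,"ty":-0.145,"tz":0,"wx":0,"wy":0,"wz":0},{"tx":-0.015,"ty":-0.145,"tz":0,"wx":0,"wy":0,"wz":0}]' 1
python3 -m inch '[{"tx":0,"ty":0,"tz":0,"wx":0,"wy":0,"wz":0},{"tx":0,"ty":0,"tz":0,"wx":0,"wy":0,"wz":0},{"tx":0,"ty":0,"tz":0,"wx":0,"wy":0,"wz":0},{"tx":0,"ty":0,"tz":0,"wx":0,"wy":0,"wz":0},{"tx":0,"ty":0,"tz":0,"wx":0,"wy":0,"wz":0}]' 1
python3 - <<'E'
from h import *
from bench import env
o,m=st(env)
s=env.get_image("scene");d=env.get_image("top")
c=lambda i,a,b,e,f:cv2.resize(i["img"][a:b,e:f,::-1],(400,400),interpolation=cv2.INTER_CUBIC)
cv2.imwrite("pics/c6.png",np.hstack([c(s,130,290,160,320),c(d,120,240,230,350)]))
E
```

```text
t: 13.0
ee_pos: [529.8, 155.5, 210.6]
orientation: [0.666, 0.746, -0.001, 0.0]
ft_force: [0.2, 0.0, -3.9]
width: 47.9
finger_force: 30.0
t: 13.5
ee_pos: [514.6, 7.7, 210.2]
orientation: [0.72, 0.694, -0.001, 0.0]
ft_force: [0.6, -0.7, -2.9]
width: 47.7
finger_force: 30.0
t: 14.0
ee_pos: [499.4, -137.0, 210.5]
orientation: [0.719, 0.695, -0.0, 0.0]
ft_force: [0.4, -0.0, -4.3]
width: 47.4
finger_force: 30.0
t: 14.5
ee_pos: [500.5, -133.6, 210.5]
orientation: [0.718, 0.696, -0.0, 0.0]
ft_force: [0.2, -0.7, -2.1]
width: 47.7
finger_force: 30.0
t 14.5 p [ 500.5 -133.6  210.5] y [ 1.    -0.031 -0.   ] z [-0.    -0.001 -1.   ] w 47.7 ff 30.0 ft [ 0.2 -0.7 -2.1] j [-0.55  0.07  0.77  1.83 -0.05  1.26  0.2 ]
```

View pics/c6.png

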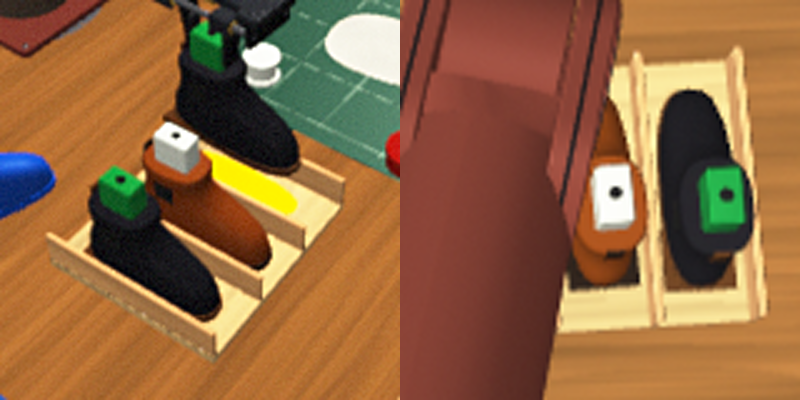

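The boot hangs upright above the empty bay, parallel to its neighbours: last at (207,45), toe at (290,165). I'll lower it into the bay.

```bash
python3 -m inch '[{"tx":0,"ty":0,"tz":-0.07,"wx":0,"wy":0,"wz":0},{"tx":0,"ty":0,"tz":-0.07,"wx":0,"wy":0,"wz":0},{"tx":0,"ty":0,"tz":-0.07,"wx":0,"wy":0,"wz":0},{"tx":0,"ty":0,"tz":-0.07,"wx":0,"wy":0,"wz":0},{"tx":0,"ty":0,"tz":-0.07,"wx":0,"wy":0,"wz":0}]' 1
python3 -m inch '[{"tx":0,"ty":0,"tz":-0.01,"wx":0,"wy":0,"wz":0},{"tx":0,"ty":0,"tz":-0.01,"wx":0,"wy":0,"wz":0},{"tx":0,"ty":0,"tz":-0.01,"wx":0,"wy":0,"wz":0},{"tx":0,"ty":0,"tz":0,"wx":0,"wy":0,"wz":0},{"tx":0,"ty":0,"tz":0,"wx":0,"wy":0,"wz":0}]' 1
```

```text
t: 15.1
ee_pos: [500.0, -134.2, 138.9]
orientation: [0.718, 0.696, -0.001, 0.0]
ft_force: [0.2, 0.3, -3.4]
width: 47.6
finger_force: 30.0
t: 15.6
ee_pos: [500.7, -134.3, 134.9]
orientation: [0.718, 0.696, -0.0, 0.001]
ft_force: [0.9, -0.2, -3.1]
width: 47.7
finger_force: 30.0
```

```bash
python3 -m inch '[{"tx":0,"ty":0,"tz":-0.007,"wx":0,"wy":0,"wz":0},{"tx":0,"ty":0,"tz":-0.007,"wx":0,"wy":0,"wz":0},{"tx":0,"ty":0,"tz":0,"wx":0,"wy":0,"wz":0},{"tx":0,"ty":0,"tz":0,"wx":0,"wy":0,"wz":0},{"tx":0,"ty":0,"tz":0,"wx":0,"wy":0,"wz":0}]' 1
```

```text
t: 16.1
ee_pos: [500.7, -134.4, 133.1]
orientation: [0.718, 0.696, 0.0, 0.0]
ft_force: [-6.4, 1.7, 13.0]
width: 48.0
finger_force: 30.0
```

Seated at 13 N. I'll release, rise straight up, and swing clear toward +y for a look.

```bash
python3 -m inch '[{"tx":0,"ty":0,"tz":0.004,"wx":0,"wy":0,"wz":0},{"tx":0,"ty":0,"tz":0,"wx":0,"wy":0,"wz":0},{"tx":0,"ty":0,"tz":0,"wx":0,"wy":0,"wz":0},{"tx":0,"ty":0,"tz":0,"wx":0,"wy":0,"wz":0},{"tx":0,"ty":0,"tz":0,"wx":0,"wy":0,"wz":0}]' -1
python3 -m inch '[{"tx":0,"ty":0,"tz":0,"wx":0,"wy":0,"wz":0},{"tx":0,"ty":0,"tz":0,"wx":0,"wy":0,"wz":0},{"tx":0,"ty":0,"tz":0,"wx":0,"wy":0,"wz":0},{"tx":0,"ty":0,"tz":0,"wx":0,"wy":0,"wz":0},{"tx":0,"ty":0,"tz":0,"wx":0,"wy":0,"wz":0}]' -1
python3 -m inch '[{"tx":0,"ty":0,"tz":0.13,"wx":0,"wy":0,"wz":0},{"tx":0,"ty":0,"tz":0.13,"wx":0,"wy":0,"wz":0},{"tx":0,"ty":0,"tz":0.13,"wx":0,"wy":0,"wz":0},{"tx":0,"ty":0,"tz":0.13,"wx":0,"wy":0,"wz":0},{"tx":0,"ty":0,"tz":0.13,"wx":0,"wy":0,"wz":0}]' -1
python3 -m inch '[{"tx":0,"ty":0.22,"tz":0,"wx":0,"wy":0,"wz":0},{"tx":0,"ty":0.22,"tz":0,"wx":0,"wy":0,"wz":0},{"tx":0,"ty":0.22,"tz":0,"wx":0,"wy":0,"wz":0},{"tx":0,"ty":0.22,"tz":0,"wx":0,"wy":0,"wz":0},{"tx":0,"ty":0.22,"tz":0,"wx":0,"wy":0,"wz":0}]' -1
python3 -m inch '[{"tx":0,"ty":0.22,"tz":0,"wx":0,"wy":0,"wz":0},{"tx":0,"ty":0,"tz":0,"wx":0,"wy":0,"wz":0},{"tx":0,"ty":0,"tz":0,"wx":0,"wy":0,"wz":0},{"tx":0,"ty":0,"tz":0,"wx":0,"wy":0,"wz":0},{"tx":0,"ty":0,"tz":0,"wx":0,"wy":0,"wz":0}]' -1
python3 - <<'E'
from h import *
from bench import env
o,m=st(env)
s=env.get_image("scene");d=env.get_image("top")
for b in blobs(d["img"],*GREEN): print(b[0],px2w(d,*b[0],164).round(1))
c=lambda i,a,b,e,f:cv2.resize(i["img"][a:b,e:f,::-1],(400,400),interpolation=cv2.INTER_CUBIC)
cv2.imwrite("pics/c7.png",np.hstack([c(s,130,290,160,320),c(d,120,240,230,350)]))
E
```

```text
t: 16.6
ee_pos: [500.4, -134.2, 132.5]
orientation: [0.718, 0.696, -0.0, 0.0]
ft_force: [-0.2, -0.4, -0.7]
width: 79.8
finger_force: 0.0
t: 17.1
ee_pos: [500.4, -134.2, 132.5]
orientation: [0.718, 0.696, -0.0, 0.0]
ft_force: [-0.9, -0.5, -0.7]
width: 87.1
finger_force: 0.0
t: 17.6
ee_pos: [500.3, -134.3, 263.7]
orientation: [0.718, 0.696, -0.0, 0.0]
ft_force: [0.5, -0.6, 0.5]
width: 86.9
finger_force: 0.0
t: 18.1
ee_pos: [500.1, 87.5, 262.8]
orientation: [0.718, 0.696, 0.0, 0.0]
ft_force: [1.0, -0.2, 0.6]
width: 86.9
finger_force: 0.0
t: 18.6
ee_pos: [500.7, 128.2, 262.7]
orientation: [0.719, 0.695, -0.0, 0.0]
ft_force: [0.5, 0.3, 0.3]
width: 87.1
finger_force: 0.0
t 18.6 p [500.7 128.2 262.7] y [ 0.999 -0.034  0.   ] z [ 0.    -0.001 -1.   ] w 87.1 ff 0.0 ft [0.5 0.3 0.3] j [-0.83  0.03  0.51  1.75 -0.01  1.37 -0.35]
[325.99541284 178.98623853] [ 513.9 -319.   164. ]
[257.94505495 187.53846154] [ 495.6 -133.   164. ]
```

View pics/c7.png

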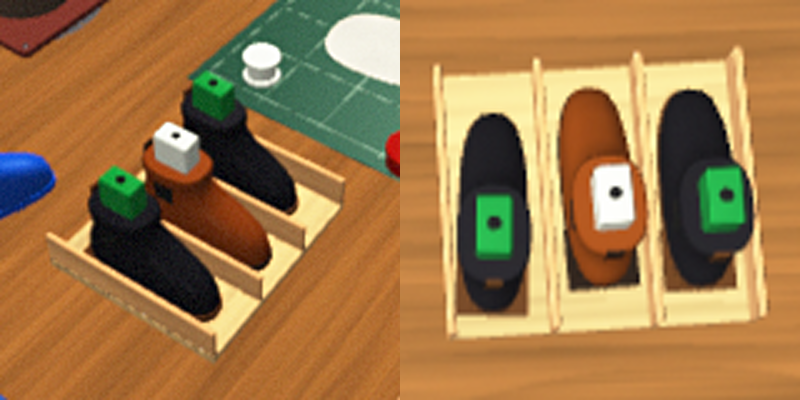

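Run:
```python
from h import *
d=dict(np.load("top0.npz"))
f=lambda u,v,z:px2w(d,230+(u-400)*.3-.5,120+v*.3-.5,z).round(1)
for n,a in dict(lasthole=(494,223,164),toe=(493,113,30),toe12=(493,113,12),heel=(494,310,14),heel40=(494,310,40),fl=(440,72,12),fr=(538,62,56),nl=(450,337,12),nlr=(553,330,12),flr=(538,68,12),matehole=(727,197,164),oddhole=(615,192,164)).items():print(n,f(*a))
for b in blobs(d["img"],(22,120,120),(36,255,255)): print(b[:2],[px2w(d,u,v,13).round(0) for u,v in((b[0][0],b[1][1]-.5),(b[0][0],b[1][1]+b[1][3]-.5))])
```

```text
lasthole [ 498.8 -132.4  164. ]
toe [ 627.7 -137.1   30. ]
toe12 [ 632.6 -137.4   12. ]
heel [ 444.4 -132.4   14. ]
heel40 [ 441.5 -132.1   40. ]
fl [674.5 -88.   12. ]
fr [ 667.8 -179.5   56. ]
nl [420.8 -91.1  12. ]
nlr [ 424.4 -186.4   12. ]
flr [ 675.8 -181.8   12. ]
matehole [ 514.8 -323.4  164. ]
oddhole [ 521.6 -232.1  164. ]
(array([ 91.1358885 , 139.17073171]), array([ 73, 123,  30,  26, 287], dtype=int32)) [array([749., 391.,  13.]), array([663., 387.,  13.])]
(array([257.55653128, 183.56092206]), array([248, 155,  20,  58, 911], dtype=int32)) [array([ 629., -138.,   13.]), array([ 444., -132.,   13.])]
```

The final view shows the boot standing in the bay over the footprint: last at (494,223), toe at (493,113), heel at (494,310). Measured along x, it spans about 444–628 mm against 444–629 mm for the footprint, so I'm handing in.

```bash
python3 -c "
from bench import env
print(env.hand_in())"
```

```text
the job is handed in; nothing more can be done
None
```

The boot was stood upright on the bench and let go, then set down standing on the yellow footprint in the empty bay, toe pointing the mate's way. The job is handed in (the hand-in returned no verdict), and I saw no other object move in the pictures I checked.

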